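# Kit the repair parts into their inserts

### The arm

A 6-joint arm with a two-finger parallel gripper is mounted at the origin on the work surface; the furniture and walls round the work are solid. World frame = base frame: x ahead of the robot, y to its left, z up, the work surface at z = 0. Lengths are in mm, angles in rad, forces in N, time in s.
With the tool pointing down it reaches from about 275 to 750 mm from the base axis. Payload 10.2 kg.
Tool frame: the origin (TCP) lies midway between the tips of the shut fingers; the grasp point (between the pads) lies 19 mm behind it; z points along the fingers, y is the line along which they close (so a half turn about z gives the same grasp; the last joint's range is limited). The gripper opens to 85 mm and grips with 20 to 120 N. Pads are 22 mm wide; open, the fingers measure 114 mm over their backs; the gripper's body (76 mm by 85 mm) begins 54 mm behind the grasp point. The pads swing forward as they close: fully open they stand 13 mm farther back than shut.
Start: joints at [1.047, 0.313, 1.498, -0, 1.331, -0.223], TCP at [155.562, 501.43, 231.294] pointing down, gripper open.
Joint ranges: [-2.94, 2.94], [-0.97, 2.17], [0.19, 2.56], [-1.23, 4.37], [0.02, 3.11], [-2.88, 2.88]. Speed limits (rad/s): [2.39, 2.39, 3.01, 3.14, 3.14, 3.14].

### API

Orientations are given as a unit quaternion [w, x, y, z].
In Python, from rig import ctrl gives the robot as it stands.
- The arm moves only by the tool send_rows, never from a script. Its argument "targets" is a list of rows, each a list of 7 numbers: the closure, from -1 (fully open) to 1 (shut), so that 0 is half open, then the shift along the tool's x, y, z in m, then the turn, a rotation vector about the tool's x, y, z in rad. In form: [[claw, dx, dy, dz, ax, ay, az], ...]. A call has exactly 10 rows; each row shifts and turns the commanded pose from where the row before left it, along the tool's axes as they then stand; what a row does not reach is not made up. A row lasts 1/8 s, in which the tool goes at most 62.5 mm and 10.7 degrees, less where a joint would pass 70% of its speed; a pose out of reach is approached as far as the arm can. A call with a gripper value outside its range is refused whole. The fingers move at their own pace and stop on an object; "squeeze" is the grip in N (left out, the last holds). Time passes only in rows, so rows that do not move let the fingers close, or fill a call up. It gives the time, the measured TCP pose, the force, the opening and the grip force at its end, in the units of the state.
- ctrl.sense(): the state, without advancing time (a new reading comes with each control period).
- ctrl.capture(name): name is "scene" or "top" or "wrist"; returns a dict with "img" (420x560x3 uint8, red, green, blue), "camera_matrix" (3x3 intrinsics, pixels), "R" (3x3) and "t" (3): a world point X has camera coordinates R X + t. Camera axes: x right, y down, z forward; pixel columns grow to the right and rows downward; lengths in mm; the calibration is good to about 2 mm. A picture is of the moment at which its call begins. There is no depth.
- ctrl.finish_job(): hands the job in; it is judged then, once.
Trained networks look in a picture, given as the dict that the camera call returned (one of the last four; its "shot" number tells which), for a name from the list of things; names that differ only in an ending like _2 or _b are one class to them, and where a whole thing is asked for, a point or a joint stands for the part that bears it (a point fixed in the world has none). Each returns a list of dicts, best first, with "score" (0 to 1); they miss things now and then, are a little off and sometimes report something else, mostly with a low value. They report only what shows in the picture. A call takes as long as a camera call.
- ctrl.boxes_of(query, picture): "extent" ([left, top, width, height] in pixels, round what is visible of it).
- ctrl.landmark_of(query, picture): "point" ([column, row] in pixels: a listed point, or the origin of a listed thing).
The state is a dict: "time_s": time; "joints": joint angles; "dq": joint speeds; "tau": joint torques, N m; "eef_pos": TCP position; "ee_rot": TCP orientation; "force": force on the tool from outside, world axes, zero at the start; "wrist_torque": the same for the moment, N m; "grip_width": opening from 0.0 (shut) to 1.0 (fully open); "grip_force": force on a finger pad.
Only numpy, scipy, OpenCV 4.12 (cv2) and the standard library are available. Lean on these libraries where they do the work, as an engineer would, in place of code of your own. Each camera call takes 0.05 s, during which the arm holds its last target. There are 200 camera calls.

### The job

Lay out the parts for the machine repair: put the ball bearing, the reel of solder, the terminal block and the small screwdriver each into the grey insert whose recess matches its shape and size, so that each lies flat on the floor of its own recess. Leave the marker pen among them where it is.

Things in the scene. Friction and masses are not known exactly. Their poses are not given: they have to be found in the camera images.
- bearing: Bare steel ball bearing lying flat: ring 32 mm outside diameter, 9 mm high. Origin: centre of the underside; z up. Grip it across the outside; the bore is to be treated as closed.
- reel_centre (a point): Centre of the underside of the small reel of solder, which stands on one flange: flanges 42 mm diameter, 22 mm high in all, wound with silver wire. Grip it across the flanges from above. A short loose wire end sticks out sideways, up to about 45 mm from this point; it touches nothing and may be ignored. z up.
- terminal: White screw terminal block, a row of six terminals: 60 mm long (its y axis), 17 mm wide (x), 13 mm high. Origin: centre of the underside. Pinch it across its width.
- driver: Small screwdriver lying down, 107 mm long along its y axis: handle 15 mm wide, 14 mm high, from y = -2 to +54 mm; thin shaft (5 mm, 7 mm up) toward -y. Origin: middle of its length, at the underside. Balance point inside the handle: pinch the handle across x at about y = +18 mm.
- nest_bearing: Fixed insert of grey plastic with a dark rubber floor, 56 x 56 mm and 6 mm high, standing on the table; its recess is 3 mm deep (floor 3 mm above the table). The recess is round, 42 mm in diameter, the smaller of the two round ones; it is for the bearing. Origin: centre of the underside, z up.
- nest_reel: Fixed insert of grey plastic with a dark rubber floor, 66 x 66 mm and 6 mm high, standing on the table; its recess is 3 mm deep (floor 3 mm above the table). The recess is round, 52 mm in diameter, the larger of the two round ones; it is for the solder reel. Origin: centre of the underside, z up.
- nest_terminal: Fixed insert of grey plastic with a dark rubber floor, 39 x 82 mm and 6 mm high, standing on the table; its recess is 3 mm deep (floor 3 mm above the table). The recess is a rectangle 27 x 70 mm, the shorter of the two long ones; it is for the terminal block, either way round. Fingers that hold a part at least 4 mm above the part's underside pass over the rim. Origin: centre of the underside, z up. Its y axis runs along the length.
- nest_driver: Fixed insert of grey plastic with a dark rubber floor, 39 x 131 mm and 6 mm high, standing on the table; its recess is 3 mm deep (floor 3 mm above the table). The recess is a rectangle 27 x 119 mm, the longer of the two long ones; it is for the screwdriver, either way round. Origin: centre of the underside, z up. Its y axis runs along the length.
- marker: Bystander: white marker pen with a black cap, 135 mm long (y), 17 mm thick, lying among the work, pointing about along x. Origin: middle of its length, at the underside. Not to be moved.

How it is judged (in metres and radians):
At the end, for the whole second after the job is handed in: Each part lies flat (0.12 rad) and still on the floor of its own recess (underside 1 to 5 mm above the insert's underside), its centre (reel: reel_centre) within 10 mm of the insert's centre; terminal block and screwdriver along their recesses within 0.25 rad, either way round (horizontal distance between bearing and nest_bearing below 0.01 m and z of bearing in the frame of nest_bearing between 0.001 and 0.005 m and angle between each of bearing, reel_centre, terminal, driver's own z axis and vertical below 0.12 rad and linear speed of each of bearing, terminal, driver below 0.02 m/s and horizontal distance between reel_centre and nest_reel below 0.01 m and z of reel_centre in the frame of nest_reel between 0.001 and 0.005 m and horizontal distance between terminal and nest_terminal below 0.01 m and z of terminal in the frame of nest_terminal between 0.001 and 0.005 m and angle between the y axis of terminal and the y axis of nest_terminal, either way round below 0.25 rad and horizontal distance between driver and nest_driver below 0.01 m and z of driver in the frame of nest_driver between 0.001 and 0.005 m and angle between the y axis of driver and the y axis of nest_driver, either way round below 0.25 rad); the robot touches nothing.
It fails at once if the marker is moved by more than 30 mm (distance of marker from where it was at the start of the episode above 0.03 m).
It also fails if it takes over 90 s, if anything falls off the work surface, if the arm or the gripper's body presses on something with over 40 N, if the wrist force passes 120 N, or if a joint passes its speed limit or range.

## Working session

There is one attempt and no reset: what is moved stays moved. The work goes in short steps, Python scripts to look and compute and a tool call to move; the robot and the scene stay as the last step left them, time stands still between calls to the robot, and variables do not carry over. Pictures are saved under pics/ and viewed, at most 14 in all, crops included, and the job is handed in when it is done.

Besides the shell and the picture viewer there is one more tool, called after ">>>" as a command line: name --pt "numbers of a row" for each row, then --argument value for the rest. send_rows: Moves the arm, as the interface text tells. Its arguments: {"type":"object","properties":{"targets":{"type":"array"},"squeeze":{"type":"number"}},"required":["targets"]}

```bash
mkdir -p pics; ls
cat > h.py <<'E'
import numpy as np, cv2
from rig import ctrl
def ray(c,p):
    K=c["camera_matrix"];R=np.array(c["R"]);t=np.array(c["t"])
    d=R.T@np.linalg.solve(np.array(K),[p[0],p[1],1.]); return -R.T@t,d
def onz(c,p,z):
    o,d=ray(c,p); return o+d*(z-o[2])/d[2]
def tri(obs):
    A=np.zeros((3,3));b=np.zeros(3)
    for c,p in obs:
        o,d=ray(c,p);d=d/np.linalg.norm(d);M=np.eye(3)-np.outer(d,d);A+=M;b+=M@o
    return np.linalg.solve(A,b)
def proj(c,X):
    q=np.array(c["camera_matrix"])@(np.array(c["R"])@np.array(X,float)+np.array(c["t"])); return q[:2]/q[2]
def save(c,n): cv2.imwrite("pics/"+n,cv2.cvtColor(c["img"],cv2.COLOR_RGB2BGR))
E
python3 - <<'E'
from h import *
np.set_printoptions(precision=1,suppress=True)
s=ctrl.sense();print(s)
cs={n:ctrl.capture(n) for n in("scene","top","wrist")}
for n,c in cs.items():
    save(c,n+"0.png");print(n,ray(c,(280,210)))
for q in "bearing reel_centre terminal driver nest_bearing nest_reel nest_terminal nest_driver marker".split():
    for n,c in cs.items():
        L=ctrl.landmark_of(q,c)[:2]
        B=ctrl.boxes_of(q,c)[:2]
        for l in L: print(q,n,np.array(l["point"]),round(l["score"],2),onz(c,l["point"],3))
        for l in B: print("    box",np.array(l["extent"]),round(l["score"],2))
E
```

```text
pics
{'time_s': 0.0, 'joints': array([ 1. ,  0.3,  1.5, -0. ,  1.3, -0.2]), 'dq': array([ 0., -0.,  0.,  0.,  0.,  0.]), 'tau': array([ -0. , -41.2, -26. ,  -0. ,   0. ,  -0. ]), 'eef_pos': array([155.4, 501.2, 230.7]), 'ee_rot': array([-0. ,  0.1,  1. , -0. ]), 'force': array([ 0.3,  1.2, -0.7]), 'wrist_torque': array([0., 0., 0.]), 'grip_force': 0.0, 'grip_width': 1.001232525390211}
scene (array([ 821.2, -517.9,  681.7]), array([-0.4,  0.6, -0.7]))
top (array([396. , -20.6, 897.1]), array([ 0.2, -0. , -1. ]))
wrist (array([ 75.8, 526.1, 374.5]), array([ 0.3, -0.1, -0.9]))
bearing scene [240.3 230.7] 0.46 [ 455.3 -110.2    3. ]
    box [232.5 226.3  13.5  14.8] 0.73
bearing top [331.3 258.8] 0.63 [ 462.9 -109.3    3. ]
    box [324.  249.6  20.7  17.7] 0.76
reel_centre scene [283.3 271.8] 0.95 [ 594.6 -152.2    3. ]
    box [274.6 256.3  24.4  22.7] 0.9
reel_centre top [352.7 175.8] 0.65 [ 607.6 -151.7    3. ]
    box [340.9 166.1  20.6  20.7] 0.82
    box [109.1 394.9  27.9  25.1] 0.24
terminal scene [350.8 183.6] 0.6 [604.4 155.6   3. ]
    box [339.3 178.   22.6  11.4] 0.63
termi
[... 590 characters left out ...]
9 [451.3 153.4   3. ]
nest_reel scene [265.  208.9] 0.51 [467.  -26.2   3. ]
    box [281.6 151.2  36.4  27.9] 0.56
nest_reel top [178.2 262.2] 0.71 [461.8 152.5   3. ]
    box [157.2 243.6  42.7  41.2] 0.74
    box [113.3 393.1  21.3  25.7] 0.63
nest_terminal scene [262.3 205.8] 0.66 [456.1 -21.2   3. ]
    box [247.3 194.4  36.8  24.2] 0.98
nest_terminal top [273.8 260.9] 0.65 [461.1 -11.    3. ]
    box [260.5 239.2  26.5  46.1] 0.68
    box [305.1 194.4  55.6  33.1] 0.64
    box [218.9 144.4  40.7  74.1] 0.93
marker scene [279.7 184.2] 0.63 [453.2  62.3   3. ]
marker scene [263.2 204.8] 0.26 [456.2 -17.4   3. ]
    box [256.8 169.6  47.   24.4] 0.61
    box [220.9 230.6  12.   78.4] 0.96
```

```bash
python3 -c "
import cv2
a=cv2.imread('pics/top0.png')[120:420,90:470];cv2.imwrite('pics/t1.png',cv2.resize(a,None,fx=2,fy=2,interpolation=2))
b=cv2.imread('pics/scene0.png')[120:360,180:440];cv2.imwrite('pics/s1.png',cv2.resize(b,None,fx=2.4,fy=2.4,interpolation=2))"
```

```text
(no output)
```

View pics/t1.png

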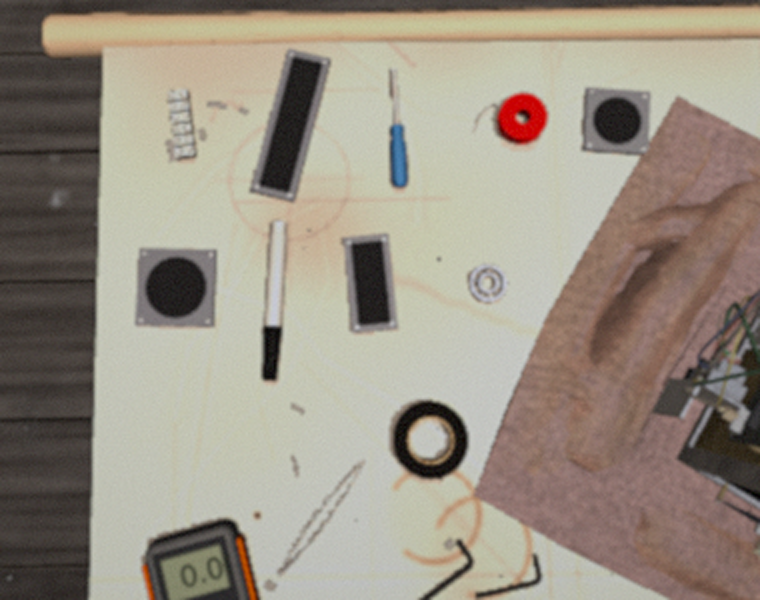

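View pics/s1.png

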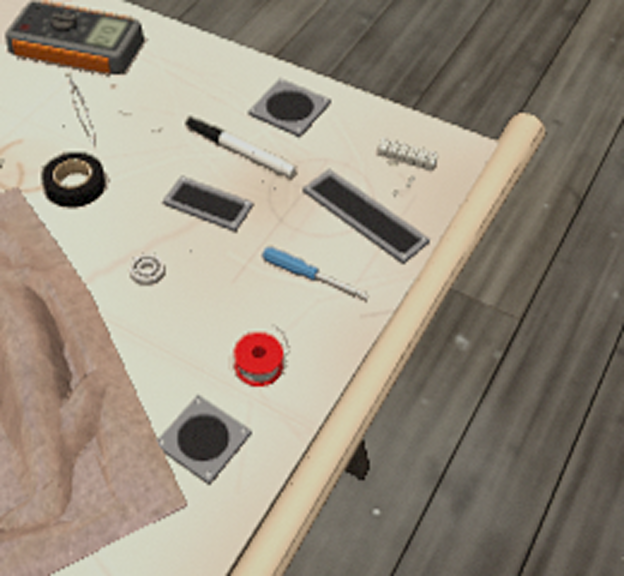

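```bash
cat >> h.py <<'E'
from scipy.spatial.transform import Rotation as Ro
def tool():
    s=ctrl.sense();q=np.array(s["ee_rot"]);return np.array(s["eef_pos"]),Ro.from_quat(q,scalar_first=True).as_matrix(),s
def go(x,y,z,yaw=0.):
    """yaw: angle of tool y from world +y (ccw), mod pi. prints deltas in the present tool frame"""
    p,R,s=tool(); w=np.array([x,y,z])-p
    psi=np.arctan2(-R[0,1],R[1,1]); 
    d=(yaw-psi+np.pi/2)%np.pi-np.pi/2
    Rt=Ro.from_euler('z',psi+d).as_matrix()@np.diag([-1,1,-1.])
    rv=Ro.from_matrix(R.T@Rt).as_rotvec()
    print("shift in present frame",(R.T@w).round(1),"rotvec",rv.round(3),"shift after turn",(Rt.T@w).round(1),"psi",round(psi,3),"t",round(s["time_s"],2),"p",p.round(1),"gw",round(float(s["grip_width"]),3))
E
python3 - <<'E'
from h import *
go(520,-60,320,0)
c=ctrl.capture("wrist");print(c["camera_matrix"])
E
```

```text
shift in present frame [-514.4 -428.3  -88.7] rotvec [-0.    -0.    -0.301] shift after turn [-364.4 -561.4  -88.7] psi -0.301 t 2.85 p [155.6 501.4 231.3] gw 0.997
[[301.4303462   0.        278.0126614]
 [  0.        301.4303462 210.2061067]
 [  0.          0.          1.       ]]
```

>>> send_rows --pt "-1 0 0 -0.044 0 0 -0.15" --pt "-1 0 0 -0.045 0 0 -0.151" --pt "-1 -0.03 -0.047 0 0 0 0" --pt "-1 -0.03 -0.047 0 0 0 0" --pt "-1 -0.03 -0.047 0 0 0 0" --pt "-1 -0.03 -0.047 0 0 0 0" --pt "-1 -0.03 -0.047 0 0 0 0" --pt "-1 -0.03 -0.047 0 0 0 0" --pt "-1 -0.03 -0.047 0 0 0 0" --pt "-1 0 0 0 0 0 0"

```text
time_s: 4.15
eef_pos: [367.0, 169.9, 320.1]
ee_rot: [-0.0, 0.003, 1.0, -0.0]
force: [0.1, 0.0, -0.1]
grip_width: 1.0
grip_force: 0.0
```

Run:
```python
from h import *
c=ctrl.capture("wrist");save(c,"w1.png");np.savez("w1.npz",**c)
go(520,-60,320,0)
```

```text
shift in present frame [-1.546e+02 -2.309e+02  2.000e-01] rotvec [ 0.    -0.    -0.003] shift after turn [-1.539e+02 -2.314e+02  2.000e-01] psi -0.003 t 4.2 p [366.1 171.4 320.2] gw 1.0
```

View pics/w1.png

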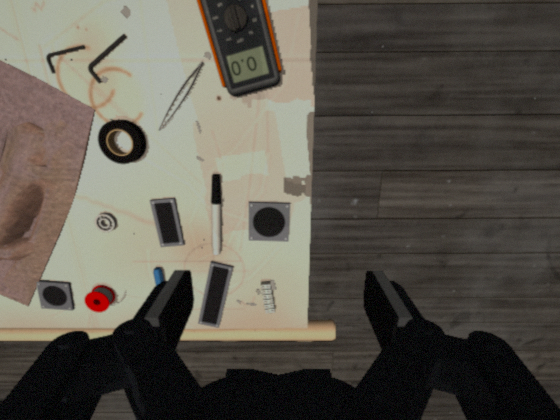

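>>> send_rows --pt "-1 -0.05 -0.025 0.01 0 0 0" --pt "-1 -0.05 -0.025 0.01 0 0 0" --pt "-1 -0.05 -0.025 0.01 0 0 0" --pt "-1 -0.045 -0.025 0.01 0 0 0" --pt "-1 0 -0.01 0.02 0 0 0" --pt "-1 0 0 0 0 0 0" --pt "-1 0 0 0 0 0 0" --pt "-1 0 0 0 0 0 0" --pt "-1 0 0 0 0 0 0" --pt "-1 0 0 0 0 0 0"

```text
time_s: 5.45
eef_pos: [560.6, 62.7, 260.6]
ee_rot: [0.0, -0.0, 1.0, -0.0]
force: [0.1, -0.6, 0.2]
grip_width: 1.0
grip_force: 0.0
```

Run:
```python
from h import *
c=ctrl.capture("wrist");save(c,"w2.png");np.savez("w2.npz",**c)
np.set_printoptions(precision=1,suppress=True)
for q in "bearing reel_centre terminal driver nest_bearing nest_reel nest_terminal nest_driver marker".split():
    for l in ctrl.landmark_of(q,c)[:2]: print(q,np.array(l["point"]),round(l["score"],2),onz(c,l["point"],3))
go(560,-120,260)
```

```text
bearing [142.5  92.9] 0.76 [ 462.1 -105.9    3. ]
bearing [268.5 200.1] 0.41 [601.3  49.1   3. ]
reel_centre [129.3 201.8] 0.85 [ 603.8 -145.2    3. ]
reel_centre [205.7 196.5] 0.63 [596.1 -38.    3. ]
terminal [341.9 202.6] 0.74 [605.  151.6   3. ]
driver [207.5 197.3] 0.58 [597.2 -35.6   3. ]
nest_bearing [ 71.3 198.1] 0.68 [ 598.4 -224.9    3. ]
nest_reel [352.7  91.3] 0.71 [460.3 154.9   3. ]
nest_reel [272.7 201.3] 0.3 [603.1  54.9   3. ]
nest_terminal [218.4  94. ] 0.66 [463.4 -11.7   3. ]
nest_driver [272.6 201.5] 0.88 [603.4  54.8   3. ]
marker [279.1  81.5] 0.68 [449.1  63.7   3. ]
marker [139.4  91.1] 0.62 [ 460.  -109.4    3. ]
shift in present frame [   0.7 -182.5    0.3] rotvec [-0. -0.  0.] shift after turn [   0.7 -182.5    0.3] psi 0.0 t 5.95 p [560.7  62.5 260.3] gw 1.0
```

View pics/w2.png

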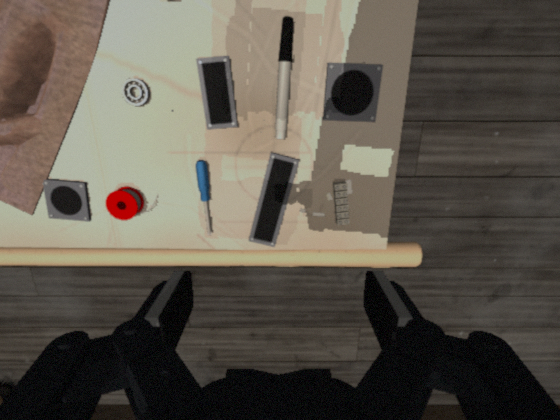

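>>> send_rows --pt "-1 0 -0.05 0 0 0 0" --pt "-1 0 -0.05 0 0 0 0" --pt "-1 0 -0.05 0 0 0 0" --pt "-1 0 -0.03 0 0 0 0" --pt "-1 0 0 0 0 0 0" --pt "-1 0 0 0 0 0 0" --pt "-1 0 0 0 0 0 0" --pt "-1 0 0 0 0 0 0" --pt "-1 0 0 0 0 0 0" --pt "-1 0 0 0 0 0 0"

```text
time_s: 7.2
eef_pos: [560.7, -117.3, 260.3]
ee_rot: [-0.0, -0.0, 1.0, 0.0]
force: [-0.4, -0.3, -0.3]
grip_width: 1.002
grip_force: 0.0
```

Run:
```python
from h import *
np.set_printoptions(precision=1,suppress=True)
w3=ctrl.capture("wrist");save(w3,"w3.png");np.savez("w3.npz",**w3)
w2=dict(np.load("w2.npz"));t=ctrl.capture("top");np.savez("top.npz",**t)
# dark recesses: rubber floor (z=3) contour; rectify each to table plane at 0.5 mm/px around the first guess
G=dict(nest_bearing=(598,-225,70),nest_reel=(461,153,70),nest_terminal=(461,-12,90),nest_driver=(602,53,120))
def rect(c,x,y,h,z,s=2):
    n=2*h*s; pts=[(x-h,y-h),(x+h,y-h),(x+h,y+h),(x-h,y+h)]
    src=np.float32([proj(c,(*p,z)) for p in pts]);dst=np.float32([(0,0),(n,0),(n,n),(0,n)])
    return cv2.warpPerspective(c["img"],cv2.getPerspectiveTransform(src,dst),(n,n),flags=cv2.INTER_CUBIC)
for k,(x,y,h) in G.items():
    for nm,c in(("w2",w2),("w3",w3),("top",t)):
        g=cv2.cvtColor(rect(c,x,y,h,3),cv2.COLOR_RGB2GRAY); m=(g<60).astype(np.uint8)
        cs=cv2.findContours(m,0,1)[0]
        if not cs: print(k,nm,'-');continue
        cc=min([q for q in cs if cv2.contourArea(q)>2500] or cs,key=lambda q:np.hypot(*(np.array(cv2.minAreaRect(q)[0])-2*h)) ) if 0 else max(cs,key=cv2.contourArea)
        (u,v),(a,b),an=cv2.minAreaRect(cc)
        print(k,nm,round(x-h+u/2,1),round(y-h+v/2,1),"size",round(a/2,1),round(b/2,1),"ang",round(an,1))
for q in "bearing reel_centre terminal driver".split():
    for l in ctrl.landmark_of(q,w3)[:1]: print(q,np.array(l["point"]),round(l["score"],2),onz(w3,l["point"],0))
# mosaic of the parts on the table plane (rows = +y right? u=x, v=y)
P=dict(bearing=(460,-108),reel=(604,-148),terminal=(605,152),driver=(598,-40))
M=np.vstack([np.hstack([cv2.resize(rect(c,x,y,70,6,2),(200,200)) if c is not None else 0 for x,y in P.values()]) for c in (w2,w3,t)])
cv2.imwrite("pics/m.png",cv2.cvtColor(M,cv2.COLOR_RGB2BGR))
```

```text
nest_bearing w2 601.5 -233.2 size 41.5 41.0 ang 90.0
nest_bearing w3 601.7 -231.6 size 41.8 41.6 ang 76.0
nest_bearing top 651.7 -235.9 size 159.3 63.6 ang 65.3
nest_reel w2 462.3 149.4 size 55.2 64.4 ang 4.8
nest_reel w3 462.0 155.5 size 52.0 52.0 ang 90.0
nest_reel top 460.0 153.8 size 49.5 49.0 ang 90.0
nest_terminal w2 462.6 -13.2 size 70.6 27.3 ang 4.6
nest_terminal w3 464.0 -9.5 size 73.5 33.5 ang 3.2
nest_terminal top 402.5 70.8 size 13.5 45.0 ang 90.0
nest_driver w2 604.6 56.7 size 32.2 120.1 ang 75.3
nest_driver w3 602.8 53.2 size 39.0 131.8 ang 72.0
nest_driver top 601.2 54.8 size 28.3 120.1 ang 75.3
bearing [284.5  91.8] 0.75 [ 460.7 -109.5    0. ]
reel_centre [257.3 203.3] 0.91 [ 606.8 -146.8    0. ]
terminal [466.2 200.3] 0.7 [602.5 146.2   0. ]
driver [335.7 196.3] 0.95 [596.6 -37.2   0. ]
```

View pics/m.png

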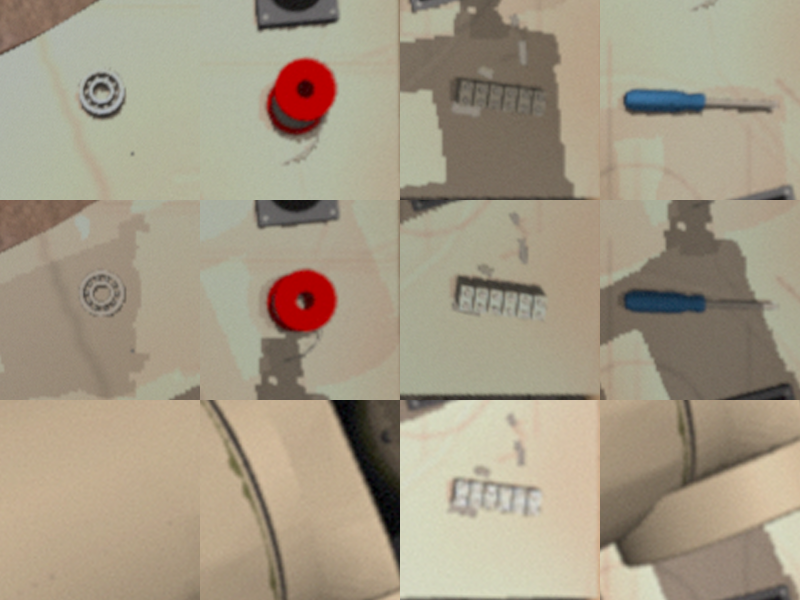

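Run:
```python
from h import *
np.set_printoptions(precision=1,suppress=True)
w2=dict(np.load("w2.npz"));w3=dict(np.load("w3.npz"));t=dict(np.load("top.npz"))
t0=dict(t);t0["img"]=cv2.cvtColor(cv2.imread("pics/top0.png"),cv2.COLOR_BGR2RGB)
def rect(c,x,y,h,z,s=4):
    n=2*h*s; pts=[(x-h,y-h),(x+h,y-h),(x+h,y+h),(x-h,y+h)]
    src=np.float32([proj(c,(*p,z)) for p in pts]);dst=np.float32([(0,0),(n,0),(n,n),(0,n)])
    return cv2.warpPerspective(c["img"],cv2.getPerspectiveTransform(src,dst),(n,n),flags=cv2.INTER_CUBIC)
def rep(k,nm,c,x,y,h,z,f,s=4):
    m=f(cv2.cvtColor(rect(c,x,y,h,z,s),cv2.COLOR_RGB2HSV)).astype(np.uint8)
    m=cv2.morphologyEx(m,cv2.MORPH_OPEN,np.ones((5,5),np.uint8))
    n,lab,st,ce=cv2.connectedComponentsWithStats(m); 
    if n<2: print(k,nm,'-');return
    i=1+np.argmax(st[1:,4]); q=np.argwhere(lab==i)[:,::-1].astype(np.int32)
    (u,v),(a,b),an=cv2.minAreaRect(q)
    if a<b: an+=90
    print(k,nm,"xy",round(x-h+u/s,1),round(y-h+v/s,1),"size",round(a/s,1),round(b/s,1),"long axis",round((an+90)%180-90,1),"cen",(ce[i]/s+[x-h,y-h]).round(1))
V=(("w2",w2),("w3",w3),("t0",t0))
for k,(x,y,h) in dict(nest_bearing=(601,-232,40),nest_reel=(461,154,40),nest_terminal=(462,-13,45),nest_driver=(602,54,70)).items():
    for nm,c in V:
        for th in(35,50): rep(k+str(th),nm,c,x,y,h,3,lambda q:q[...,2]<th)
red=lambda q:((q[...,0]<8)|(q[...,0]>172))&(q[...,1]>150)&(q[...,2]>60)
blue=lambda q:(q[...,0]>95)&(q[...,0]<125)&(q[...,1]>90)
for nm,c in V:
    for z in(0,22): rep("reel z%d"%z,nm,c,603,-149,45,z,red)
    for z in(0,7): rep("handle z%d"%z,nm,c,575,-40,60,z,blue)
    rep("terminal13",nm,c,605,152,45,13,lambda q:(q[...,1]<28)&(q[...,2]>(90 if nm=="w2" else 120)))
    rep("bearing9",nm,c,460,-112,30,9,lambda q:q[...,1]<22)
for nm,c in V[:2]: print(nm,ray(c,(280,210))[0])
```

```text
nest_bearing35 w2 xy 601.3 -233.1 size 39.4 38.8 long axis 67.8 cen [ 601.4 -233. ]
nest_bearing50 w2 xy 601.5 -233.4 size 40.8 40.5 long axis -90.0 cen [ 601.5 -233.1]
nest_bearing35 w3 xy 601.5 -231.6 size 39.6 39.3 long axis 80.1 cen [ 601.6 -231.5]
nest_bearing50 w3 xy 601.6 -231.5 size 41.0 40.8 long axis -90.0 cen [ 601.7 -231.5]
nest_bearing35 t0 xy 599.1 -231.0 size 37.1 36.6 long axis 71.0 cen [ 598.7 -230.7]
nest_bearing50 t0 xy 598.9 -230.9 size 38.8 38.8 long axis -90.0 cen [ 599.  -230.9]
nest_reel35 w2 xy 461.9 154.4 size 50.6 51.7 long axis -21.8 cen [462.1 154.1]
nest_reel50 w2 xy 462.0 154.4 size 52.2 53.1 long axis -9.1 cen [462.2 154.1]
nest_reel35 w3 xy 462.0 155.5 size 49.5 50.2 long axis -24.8 cen [462.  155.4]
nest_reel50 w3 xy 462.1 155.4 size 51.0 51.3 long axis -21.8 cen [462.  155.5]
nest_reel35 t0 xy 460.6 153.8 size 46.3 47.2 long axis -70.9 cen [460.2 153.6]
nest_reel50 t0 xy 460.1 153.8 size 49.0 48.8 long axis -90.0 cen [460.2 153.7]
nest_terminal35 w2 xy 462.5 -13.2 size 68.9 25.4 long axis 4.5 cen [462.7 -13.3]
nest_terminal50 w2 xy 462.6 -13.3 size 
[... 1455 characters left out ...]
 axis 2.1 cen [573.5 -37.4]
handle z7 w3 xy 573.0 -38.8 size 55.2 13.6 long axis 2.2 cen [571.8 -38.8]
terminal13 w3 xy 579.6 146.4 size 9.8 17.3 long axis -84.7 cen [579.5 147.1]
bearing9 w3 -
reel z0 t0 xy 603.3 -148.0 size 41.2 45.3 long axis -33.7 cen [ 603.1 -148.1]
reel z22 t0 xy 598.2 -144.9 size 40.3 44.2 long axis -33.7 cen [ 598. -145.]
handle z0 t0 xy 571.9 -39.0 size 53.9 12.1 long axis 1.7 cen [570.7 -38.9]
handle z7 t0 xy 570.5 -38.9 size 53.6 12.1 long axis 1.1 cen [569.3 -38.8]
terminal13 t0 xy 601.4 148.5 size 60.3 18.8 long axis 5.8 cen [600.6 148.8]
bearing9 t0 xy 459.9 -119.1 size 45.8 59.8 long axis 0.0 cen [ 458.5 -124.3]
w2 [477.1  62.4 404.2]
w3 [ 477.2 -117.6  404. ]
```

>>> send_rows --pt "-0.2 0.05 0.002 0.05 0 0 0" --pt "-0.2 0.0495 0.0025 0.05 0 0 0" --pt "-0.2 0 0 0.05 0 0 0" --pt "-0.2 0 0 0.05 0 0 0" --pt "-0.2 0 0 0.03 0 0 0" --pt "-0.2 0 0 0.016 0 0 0" --pt "-0.2 0 0 0.012 0 0 0" --pt "-0.2 0 0 0 0 0 0" --pt "1 0 0 0 0 0 0" --pt "1 0 0 0 0 0 0" --squeeze 40

```text
time_s: 8.75
eef_pos: [472.9, -113.7, 14.4]
ee_rot: [0.001, -0.0, 1.0, -0.0]
force: [0.8, -0.3, 0.3]
grip_width: 0.178
grip_force: 0.0
```

Run:
```python
from h import *
go(601.5,-232.2,60)
c=ctrl.capture("wrist");b=ctrl.capture("scene");im=b["img"]
u,v=proj(b,(461,-113,20)).astype(int)
a=cv2.resize(c["img"][150:420,100:460],None,fx=1.2,fy=1.2);d=cv2.resize(im[v-40:v+40,u-54:u+54],(432,320),interpolation=2)
save(dict(img=np.vstack([a[:270],d[:270]])),"g1.png")
```

```text
shift in present frame [-128.6 -118.6  -45.4] rotvec [-0.001  0.001  0.   ] shift after turn [-128.6 -118.5  -45.6] psi 0.0 t 8.75 p [ 472.9 -113.7   14.4] gw 0.178
```

View pics/g1.png

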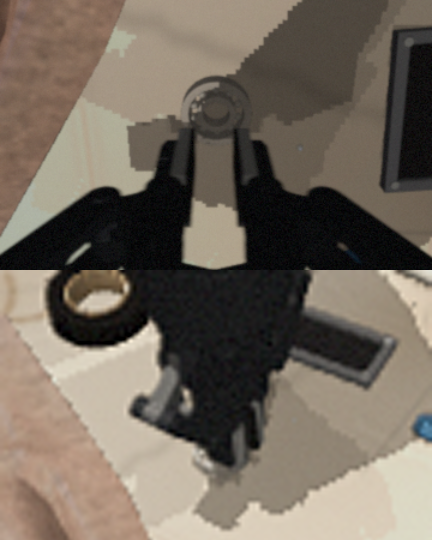

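>>> send_rows --pt "-0.2 0 0 0 0 0 0" --pt "-0.2 0.0115 0.001 0 0 0 0" --pt "-0.2 0 0 0 0 0 0" --pt "-0.2 0 0 0.008 0 0 0" --pt "-0.2 0 0 0.0045 0 0 0" --pt "-0.2 0 0 0 0 0 0" --pt "1 0 0 0 0 0 0" --pt "1 0 0 0 0 0 0" --pt "1 0 0 0 0 0 0" --pt "1 0 0 0 0 0 0"

```text
time_s: 10.1
eef_pos: [461.2, -112.5, 1.5]
ee_rot: [0.0, -0.0, 1.0, -0.0]
force: [-1.9, 1.3, 5.7]
grip_width: 0.342
grip_force: 39.7
```

Run:
```python
from h import *
go(601.5,-232.2,60)
print(ctrl.sense()["grip_force"])
```

```text
shift in present frame [-140.3 -119.7  -58.4] rotvec [-0.  0.  0.] shift after turn [-140.3 -119.7  -58.5] psi 0.0 t 10.1 p [ 461.2 -112.5    1.5] gw 0.342
39.67491232736961
```

>>> send_rows --pt "1 0 0 -0.02 0 0 0" --pt "1 0 0 -0.03 0 0 0" --pt "1 -0.035 -0.03 0 0 0 0" --pt "1 -0.035 -0.03 0 0 0 0" --pt "1 -0.035 -0.03 0 0 0 0" --pt "1 -0.035 -0.03 0 0 0 0" --pt "1 0 0 0 0 0 0" --pt "1 0 0 0 0 0 0" --pt "1 0 0 0.02 0 0 0" --pt "1 0 0 0 0 0 0"

```text
time_s: 11.35
eef_pos: [599.6, -231.3, 29.0]
ee_rot: [-0.002, -0.0, 1.0, 0.001]
force: [0.2, -0.4, -1.3]
grip_width: 0.344
grip_force: 39.8
```

Run:
```python
from h import *
go(601.5,-232.2,5.5)
c=ctrl.capture("wrist");b=ctrl.capture("scene");im=b["img"]
u,v=proj(b,(601,-230,30)).astype(int)
a=c["img"][100:420,64:496];d=cv2.resize(im[v-40:v+40,u-54:u+54],(432,320),interpolation=2)
save(dict(img=np.hstack([a[:320],d[:320]])[:, :800]),"g2.png")
```

```text
shift in present frame [-1.9 -0.9 23.4] rotvec [ 0.002 -0.004  0.001] shift after turn [-1.9 -0.9 23.5] psi 0.001 t 11.35 p [ 599.6 -231.3   29. ] gw 0.344
```

View pics/g2.png

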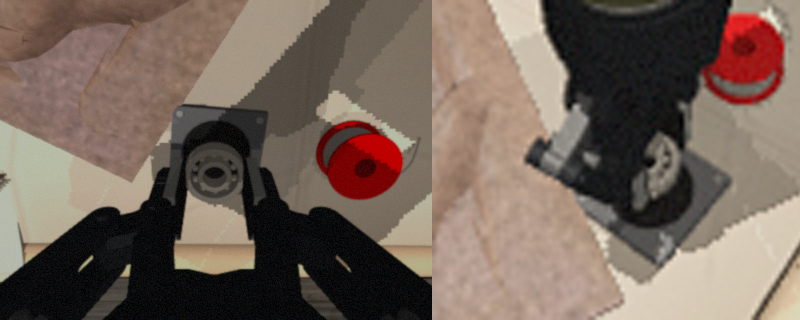

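>>> send_rows --pt "1 -0.0012 -0.001 0 0 0 0" --pt "1 0 0 0.006 0 0 0" --pt "1 0 0 0.005 0 0 0" --pt "1 0 0 0.004 0 0 0" --pt "1 0 0 0.003 0 0 0" --pt "1 0 0 0.002 0 0 0" --pt "1 0 0 0.001 0 0 0" --pt "1 0 0 0.001 0 0 0" --pt "1 0 0 0 0 0 0" --pt "1 0 0 0 0 0 0" --squeeze 20

```text
time_s: 12.7
eef_pos: [602.3, -233.5, 9.3]
ee_rot: [0.0, -0.0, 1.0, -0.0]
force: [-0.7, 0.4, -0.3]
grip_width: 0.34
grip_force: 39.8
```

Run:
```python
from h import *
go(601.5,-232.2,5.5)
c=ctrl.capture("wrist");b=ctrl.capture("scene");im=b["img"]
u,v=proj(b,(601,-230,20)).astype(int)
a=c["img"][100:420,64:496];d=cv2.resize(im[v-40:v+40,u-54:u+54],(432,320),interpolation=2)
save(dict(img=np.hstack([a[:320],d[:320]])[:, :800]),"g3.png")
```

```text
shift in present frame [0.8 1.3 3.8] rotvec [-0.  0.  0.] shift after turn [0.8 1.3 3.8] psi 0.0 t 12.7 p [ 602.3 -233.5    9.3] gw 0.34
```

View pics/g3.png

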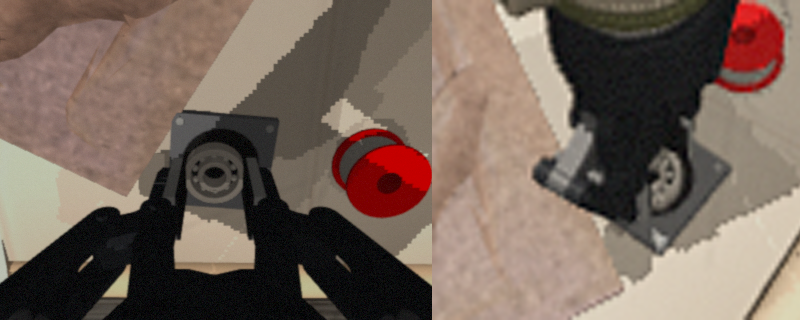

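>>> send_rows --pt "1 0.001 0.001 0 0 0 0" --pt "1 0 0 0 0 0 0" --pt "1 0 0 0.001 0 0 0" --pt "1 0 0 0.001 0 0 0" --pt "1 0 0 0.001 0 0 0" --pt "1 0 0 0.0005 0 0 0" --pt "1 0 0 0 0 0 0" --pt "1 0 0 0 0 0 0" --pt "1 0 0 0 0 0 0" --pt "1 0 0 0 0 0 0"

```text
time_s: 14.05
eef_pos: [601.3, -232.5, 5.8]
ee_rot: [-0.0, -0.0, 1.0, -0.0]
force: [-1.1, 0.7, 0.6]
grip_width: 0.346
grip_force: 40.9
```

>>> send_rows --pt "1 0 0 0.001 0 0 0" --pt "1 0 0 0 0 0 0" --pt "0.2 0 0 0 0 0 0" --pt "0.1 0 0 0 0 0 0" --pt "0 0 0 0 0 0 0" --pt "0 0 0 0 0 0 0" --pt "0 0 0 -0.015 0 0 0" --pt "0 0 0 -0.04 0 0 0" --pt "0 0 0 -0.04 0 0 0" --pt "0 0 0 0 0 0 0"

```text
time_s: 15.3
eef_pos: [602.8, -233.3, 104.3]
ee_rot: [0.003, -0.0, 1.0, -0.002]
force: [-0.6, -0.0, -0.9]
grip_width: 0.5
grip_force: 0.0
```

Run:
```python
from h import *
go(602.7,-147,100)
c=ctrl.capture("wrist");b=ctrl.capture("scene");im=b["img"]
u,v=proj(b,(601,-220,20)).astype(int)
a=c["img"][60:380,64:464];d=cv2.resize(im[v-40:v+40,u-50:u+50],(400,320),interpolation=2)
save(dict(img=np.hstack([a,d])),"g4.png")
```

```text
shift in present frame [ 0.1 86.4  3.9] rotvec [-0.004  0.006  0.   ] shift after turn [ 0.1 86.3  4.3] psi 0.0 t 15.3 p [ 602.8 -233.3  104.3] gw 0.5
```

View pics/g4.png

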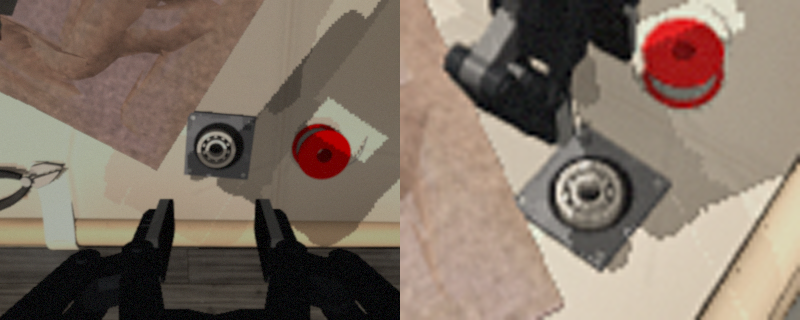

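>>> send_rows --pt "-0.4 -0.0014 0.043 0 0 0 0" --pt "-0.4 0 0.0425 0 0 0 0" --pt "-0.4 0 0 0.03 0 0 0" --pt "-0.4 0 0 0.025 0 0 0" --pt "-0.4 0 0 0.015 0 0 0" --pt "-0.4 0 0 0.01 0 0 0" --pt "-0.4 0 0 0 0 0 0" --pt "-0.4 0 0 0 0 0 0" --pt "-0.4 0 0 0 0 0 0" --pt "-0.4 0 0 0 0 0 0" --squeeze 40

```text
time_s: 16.65
eef_pos: [602.9, -147.1, 20.2]
ee_rot: [0.0, -0.0, 1.0, -0.0]
force: [-0.5, 0.3, -0.2]
grip_width: 0.694
grip_force: 0.0
```

Run:
```python
from h import *
go(602.7,-147,1.5)
```

```text
shift in present frame [ 0.2  0.1 18.7] rotvec [-0.     0.001  0.   ] shift after turn [ 0.2  0.1 18.7] psi 0.0 t 16.65 p [ 602.9 -147.1   20.2] gw 0.694
```

>>> send_rows --pt "-0.4 0 0 0.01 0 0 0" --pt "-0.4 0 0 0.006 0 0 0" --pt "-0.4 0 0 0.0025 0 0 0" --pt "-0.4 0 0 0 0 0 0" --pt "1 0 0 0 0 0 0" --pt "1 0 0 0 0 0 0" --pt "1 0 0 0 0 0 0" --pt "1 0 0 0 0 0 0" --pt "1 0 0 -0.02 0 0 0" --pt "1 0 0 -0.04 0 0 0"

```text
time_s: 17.9
eef_pos: [601.7, -146.5, 61.2]
ee_rot: [-0.002, -0.0, 1.0, 0.001]
force: [0.1, -0.0, 0.1]
grip_width: 0.47
grip_force: 41.0
```

Run:
```python
from h import *
go(462,155,60)
```

```text
shift in present frame [139.6 301.5   2.1] rotvec [ 0.002 -0.003  0.   ] shift after turn [139.7 301.5   1.2] psi 0.0 t 17.9 p [ 601.7 -146.5   61.2] gw 0.47
```

>>> send_rows --pt "1 0.0201 0.0431 0 0 0 0" --pt "1 0.0201 0.0431 0 0 0 0" --pt "1 0.0201 0.0431 0 0 0 0" --pt "1 0.0201 0.0431 0 0 0 0" --pt "1 0.0201 0.0431 0 0 0 0" --pt "1 0.0201 0.0431 0 0 0 0" --pt "1 0.0201 0.0434 0 0 0 0" --pt "1 0 0 0.02 0 0 0" --pt "1 0 0 0.015 0 0 0" --pt "1 0 0 0 0 0 0"

```text
time_s: 19.15
eef_pos: [461.5, 154.6, 25.7]
ee_rot: [-0.001, 0.0, 1.0, -0.0]
force: [-0.6, 0.3, -1.1]
grip_width: 0.47
grip_force: 41.0
```

Run:
```python
from h import *
c=ctrl.capture("wrist");b=ctrl.capture("scene");im=b["img"]
go(462,155,4.8)
u,v=proj(b,(461,155,20)).astype(int)
a=c["img"][60:380,64:464];d=cv2.resize(im[v-40:v+40,u-50:u+50],(400,320),interpolation=2)
save(dict(img=np.hstack([a,d])),"g5.png")
```

```text
shift in present frame [ 0.4  0.4 21.8] rotvec [ 0.     0.    -0.001] shift after turn [ 0.4  0.4 21.8] psi -0.001 t 19.25 p [462.4 154.6  26.6] gw 0.476
```

View pics/g5.png

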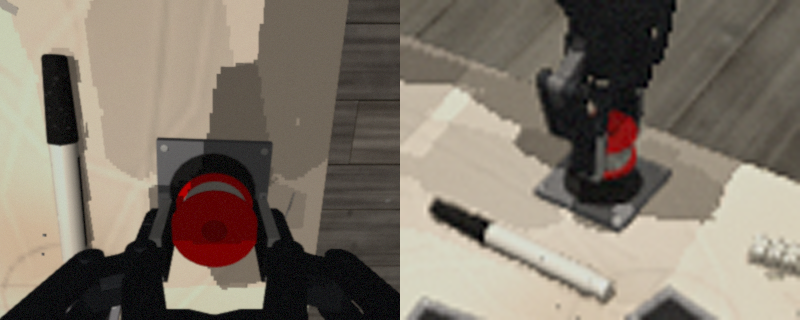

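>>> send_rows --pt "1 0 0 0.01 0 0 0" --pt "1 0 0 0.006 0 0 0" --pt "1 0 0 0.003 0 0 0" --pt "1 0 0 0.0015 0 0 0" --pt "1 0 0 0.001 0 0 0" --pt "1 0 0 0 0 0 0" --pt "1 0 0 0 0 0 0" --pt "1 0 0 0 0 0 0" --pt "1 0 0 0 0 0 0" --pt "1 0 0 0 0 0 0"

```text
time_s: 20.5
eef_pos: [461.9, 155.0, 4.7]
ee_rot: [0.0, -0.0, 1.0, -0.0]
force: [-0.0, 0.4, -1.0]
grip_width: 0.47
grip_force: 41.0
```

>>> send_rows --pt "0 0 0 0 0 0 0" --pt "-0.2 0 0 0 0 0 0" --pt "-0.25 0 0 0 0 0 0" --pt "-0.25 0 0 -0.015 0 0 0" --pt "-0.25 0 0 -0.045 0 0 0" --pt "-0.2 -0.043 0 -0.04 0 0 0" --pt "0 -0.043 0 -0.04 0 0 0" --pt "0.2 -0.042 -0.005 0 0 0 0" --pt "0.3 0 0 0 0 0 0" --pt "0.3 0 0 0 0 0 0"

```text
time_s: 21.75
eef_pos: [589.2, 150.1, 145.0]
ee_rot: [-0.0, -0.0, 1.0, 0.0]
force: [-0.3, 0.3, -0.6]
grip_width: 0.349
grip_force: 0.0
```

Run:
```python
from h import *
c=ctrl.capture("wrist");np.savez("w4.npz",**c);b=ctrl.capture("scene");im=b["img"]
go(603.4,149.7,60,.1);print(ray(c,(280,210)))
u,v=proj(b,(461,155,10)).astype(int)
a=c["img"][0:320,100:500];d=cv2.resize(im[v-40:v+40,u-50:u+50],(400,320),interpolation=2)
for X in((603.4-30,149.7-3,13),(603.4+30,149.7+3,13)): print(proj(c,X)-[100,0])
save(dict(img=np.hstack([a,d])),"g6.png")
```

```text
shift in present frame [-14.3  -0.6  85.1] rotvec [ 0.    -0.    -0.099] shift after turn [-14.2  -2.   85.1] psi 0.001 t 21.85 p [589.1 150.3 145.1] gw 0.352
(array([505.84084509, 149.81433646, 288.71076862]), array([ 0.32594665,  0.00644541, -0.94538943]))
[174.72520778 182.27811745]
[180.94688422 240.64219387]
```

View pics/g6.png

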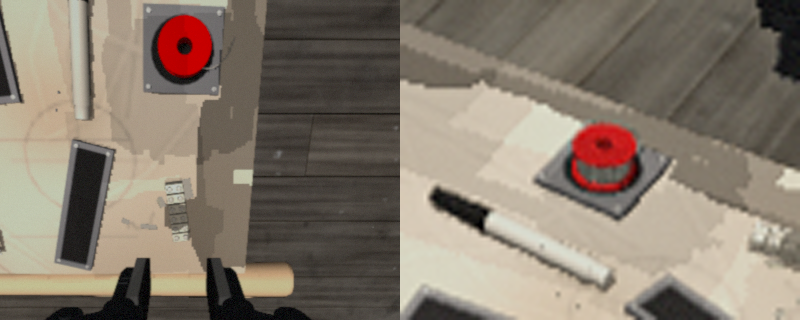

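>>> send_rows --pt "0.3 0 0 0.02 0 0 -0.1" --pt "0.3 -0.014 -0.0024 0.02 0 0 0" --pt "0.3 0 0 0.04 0 0 0" --pt "0.3 0 0 0.03 0 0 0" --pt "0.3 0 0 0 0 0 0" --pt "0.3 0 0 0.015 0 0 0" --pt "0.3 0 0 0.008 0 0 0" --pt "0.3 0 0 0.0045 0 0 0" --pt "0.3 0 0 0.0025 0 0 0" --pt "0.3 0 0 0 0 0 0"

```text
time_s: 23.1
eef_pos: [604.2, 149.0, 4.8]
ee_rot: [0.0, -0.05, 0.999, 0.0]
force: [0.6, -0.2, 0.1]
grip_width: 0.353
grip_force: 0.0
```

Run:
```python
from h import *
go(603.4,149.2,4.5,.1);print(ctrl.sense()["force"])
```

```text
shift in present frame [0.7 0.3 0.3] rotvec [0. 0. 0.] shift after turn [0.7 0.3 0.3] psi 0.1 t 23.1 p [604.2 149.    4.8] gw 0.353
[ 0.64606385 -0.20842113  0.14771622]
```

>>> send_rows --pt "1 0 0 0 0 0 0" --pt "1 0 0 0 0 0 0" --pt "1 0 0 0 0 0 0" --pt "1 0 0 0 0 0 0" --pt "1 0 0 -0.02 0 0 0" --pt "1 0 0 -0.035 0 0 0.02" --pt "1 0 0 0 0 0 0" --pt "1 0 0 0 0 0 0" --pt "1 0 0 0 0 0 0" --pt "1 0 0 0 0 0 0" --squeeze 40

```text
time_s: 24.35
eef_pos: [603.8, 149.0, 59.1]
ee_rot: [-0.001, -0.04, 0.999, -0.0]
force: [0.2, -0.4, -0.4]
grip_width: 0.183
grip_force: 39.5
```

Run:
```python
from h import *
go(462.8,-12.7,60,.079)
```

```text
shift in present frame [ 153.5 -149.9   -0.7] rotvec [ 0.    -0.001  0.001] shift after turn [ 153.3 -150.1   -0.9] psi 0.08 t 24.35 p [603.8 149.   59.1] gw 0.183
```

>>> send_rows --pt "1 0.0307 -0.03 0 0 0 0" --pt "1 0.0307 -0.03 0 0 0 0" --pt "1 0.0307 -0.03 0 0 0 0" --pt "1 0.0307 -0.03 0 0 0 0" --pt "1 0.0307 -0.03 0 0 0 0" --pt "1 0 0 0.02 0 0 0" --pt "1 0 0 0.015 0 0 0" --pt "1 0 0 0 0 0 0" --pt "1 0 0 0 0 0 0" --pt "1 0 0 0 0 0 0"

```text
time_s: 25.6
eef_pos: [463.5, -12.6, 25.1]
ee_rot: [0.0, -0.04, 0.999, -0.0]
force: [0.7, 0.6, 0.2]
grip_width: 0.186
grip_force: 39.5
```

Run:
```python
from h import *
c=ctrl.capture("wrist");b=ctrl.capture("scene");im=b["img"]
go(462.8,-12.7,8,.079)
u,v=proj(b,(463,-12,15)).astype(int)
a=c["img"][60:380,64:464];d=cv2.resize(im[v-40:v+40,u-50:u+50],(400,320),interpolation=2)
save(dict(img=np.hstack([a,d])),"g7.png")
```

```text
shift in present frame [ 0.5  0.1 17.1] rotvec [-0.     0.001  0.002] shift after turn [ 0.5  0.1 17.1] psi 0.081 t 25.7 p [463.3 -12.7  25.1] gw 0.18
```

View pics/g7.png

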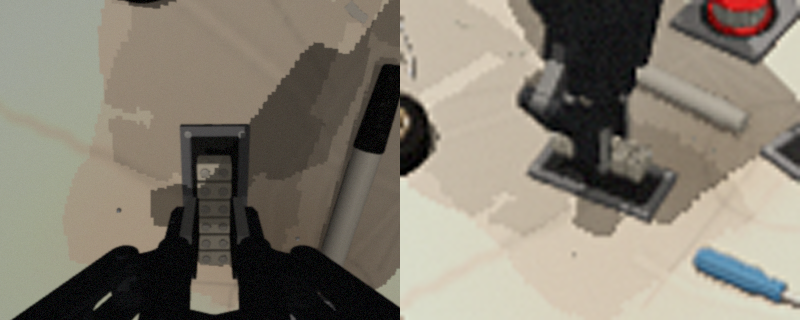

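>>> send_rows --pt "1 0 0 0.008 0 0 0" --pt "1 0 0 0.005 0 0 0" --pt "1 0 0 0.003 0 0 0" --pt "1 0 0 0.001 0 0 0" --pt "1 0 0 0 0 0 0" --pt "1 0 0 0 0 0 0" --pt "0.4 0 0 0 0 0 0" --pt "0.3 0 0 0 0 0 0" --pt "0.3 0 0 -0.02 0 0 0" --pt "0.3 0 0 -0.05 0 0 0"

```text
time_s: 26.95
eef_pos: [462.0, -12.6, 77.1]
ee_rot: [-0.002, -0.04, 0.999, 0.001]
force: [0.6, -0.0, 0.1]
grip_width: 0.348
grip_force: 0.0
```

Run:
```python
from h import *
c=ctrl.capture("wrist");b=ctrl.capture("scene");im=b["img"]
go(580.9,-38.7,5,.037)
u,v=proj(b,(463,-12,15)).astype(int)
a=c["img"][60:380,64:464];d=cv2.resize(im[v-40:v+40,u-50:u+50],(400,320),interpolation=2)
save(dict(img=np.hstack([a,d])),"g8.png")
```

```text
shift in present frame [-112.5  -34.3   77.4] rotvec [-0.003  0.007  0.043] shift after turn [-114.5  -29.6   76.5] psi 0.08 t 27.05 p [465.4 -13.4  81.5] gw 0.348
```

View pics/g8.png

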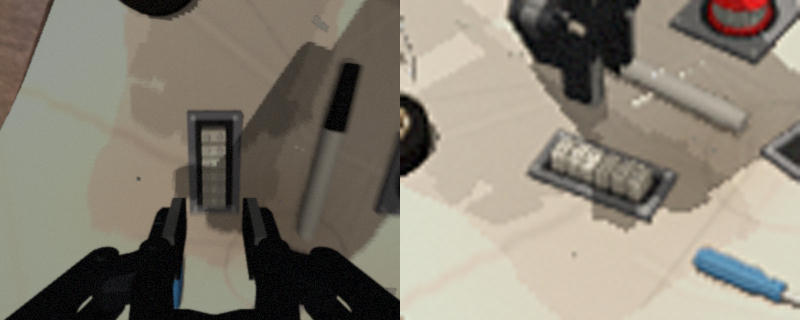

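>>> send_rows --pt "0.3 0 0 0 0 0 0.043" --pt "0.3 -0.039 -0.01 0 0 0 0" --pt "0.3 -0.039 -0.01 0 0 0 0" --pt "0.3 -0.0386 -0.0104 0 0 0 0" --pt "0.3 0 0 0.03 0 0 0" --pt "0.3 0 0 0.02 0 0 0" --pt "0.3 0 0 0 0 0 0" --pt "0.3 0 0 0 0 0 0" --pt "0.3 0 0 0 0 0 0" --pt "0.3 0 0 0 0 0 0"

```text
time_s: 28.3
eef_pos: [581.0, -38.9, 28.4]
ee_rot: [0.001, -0.019, 1.0, -0.0]
force: [0.1, 0.0, 0.5]
grip_width: 0.351
grip_force: 0.0
```

Run:
```python
from h import *
c=ctrl.capture("wrist")
go(580.9,-38.7,4,.037)
g=c["img"];m=cv2.inRange(cv2.cvtColor(g,cv2.COLOR_RGB2HSV),(95,90,20),(125,255,255))
ys,xs=np.nonzero(m);print(len(xs),onz(c,(xs[ys<ys.min()+25].mean(),ys[ys<ys.min()+25].mean()),10).round(1),onz(c,(xs[ys==ys.min()].mean(),ys.min()),7).round(1))
```

```text
shift in present frame [ 0.   0.2 24.2] rotvec [-0.     0.001  0.   ] shift after turn [ 0.   0.2 24.2] psi 0.037 t 28.35 p [580.9 -38.9  28.2] gw 0.35
2041 [551.6 -39.3  10. ] [544.9 -39.8   7. ]
```

>>> send_rows --pt "0.3 0 0 0.012 0 0 0" --pt "0.3 0 0 0.008 0 0 0" --pt "0.3 0 0 0.004 0 0 0" --pt "0.3 0 0 0 0 0 0" --pt "1 0 0 0 0 0 0" --pt "1 0 0 0 0 0 0" --pt "1 0 0 0 0 0 0" --pt "1 0 0 0 0 0 0" --pt "1 0 0 -0.02 0 0 0" --pt "1 0 0 -0.04 0 0 0" --squeeze 60

```text
time_s: 29.6
eef_pos: [579.6, -38.5, 62.9]
ee_rot: [-0.002, -0.019, 1.0, 0.001]
force: [0.8, 0.1, 0.5]
grip_width: 0.134
grip_force: 58.8
```

Run:
```python
from h import *
a=-.258
# driver +y (handle) points to -x side: grip point = nest - 18*(cos,sin)
x,y=603.9-18*np.cos(a),55.2-18*np.sin(a);print(x,y)
go(x,y,60,a)
w=np.array([x-580.9,y+38.8]); print("after-turn shift from the command",-np.cos(a)*w[0]-np.sin(a)*w[1],-np.sin(a)*w[0]+np.cos(a)*w[1])
```

```text
586.4957602899082 59.792650663142524
shift in present frame [-10.5  98.    3. ] rotvec [ 0.001 -0.004  0.295] shift after turn [18.4 96.8  2.9] psi 0.037 t 29.6 p [579.6 -38.5  62.9] gw 0.134
after-turn shift from the command 19.745091611293645 96.75719433338377
```

>>> send_rows --pt "1 0 0 0 0 0 0.1" --pt "1 0 0 0 0 0 0.1" --pt "1 0 0 0 0 0 0.095" --pt "1 0.007 0.033 0 0 0 0" --pt "1 0.007 0.033 0 0 0 0" --pt "1 0.0057 0.0307 0 0 0 0" --pt "1 0 0 0.02 0 0 0" --pt "1 0 0 0.015 0 0 0" --pt "1 0 0 0 0 0 0" --pt "1 0 0 0 0 0 0"

```text
time_s: 30.85
eef_pos: [586.7, 59.3, 29.2]
ee_rot: [0.0, 0.129, 0.992, 0.0]
force: [-0.4, 0.6, -0.6]
grip_width: 0.132
grip_force: 58.8
```

Run:
```python
from h import *
c=ctrl.capture("wrist");b=ctrl.capture("scene");im=b["img"]
go(586.5,59.8,7,-.258)
u,v=proj(b,(603,55,15)).astype(int)
a=c["img"][60:380,64:464];d=cv2.resize(im[v-40:v+40,u-50:u+50],(400,320),interpolation=2)
save(dict(img=np.hstack([a,d])),"g9.png")
```

```text
shift in present frame [ 0.4  0.3 22.4] rotvec [ 0.     0.001 -0.   ] shift after turn [ 0.3  0.3 22.4] psi -0.258 t 30.95 p [586.7  59.4  29.4] gw 0.135
```

View pics/g9.png

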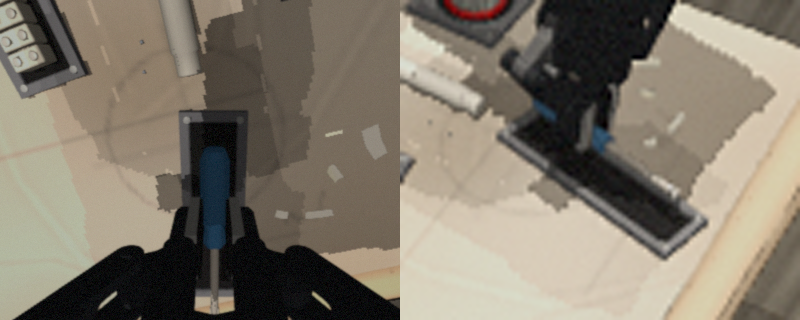

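>>> send_rows --pt "1 0 0 0.01 0 0 0" --pt "1 0 0 0.007 0 0 0" --pt "1 0 0 0.004 0 0 0" --pt "1 0 0 0.0012 0 0 0" --pt "1 0 0 0 0 0 0" --pt "1 0 0 0 0 0 0" --pt "0.4 0 0 0 0 0 0" --pt "0.3 0 0 0 0 0 0" --pt "0.3 0 0 -0.02 0 0 0" --pt "0.3 0 0 -0.04 0 0 0"

```text
time_s: 32.2
eef_pos: [585.5, 59.7, 65.8]
ee_rot: [-0.002, 0.129, 0.992, -0.0]
force: [0.2, -0.1, 0.5]
grip_width: 0.347
grip_force: 0.0
```

>>> send_rows --pt "0.3 0 0 -0.06 0 0 0" --pt "0.3 0.04 0 -0.04 0 0 0" --pt "0.3 0.05 0 -0.03 0 0 0" --pt "0.3 0.05 0 -0.03 0 0 0" --pt "0.3 0.05 0 0 0 0 0" --pt "0.3 0 0.05 0 0 0 0" --pt "0.3 0 0.06 0 0 0 0" --pt "0.3 0 0.06 0 0 0 0" --pt "0.3 0 0.06 0 0 0 0" --pt "0.3 0 0 0 0 0 0"

```text
time_s: 33.45
eef_pos: [461.1, 333.3, 225.2]
ee_rot: [-0.001, 0.127, 0.992, -0.0]
force: [-0.3, -0.3, 0.1]
grip_width: 0.353
grip_force: 0.0
```

Run:
```python
from h import *
b=ctrl.capture("scene");t=ctrl.capture("top")
a=cv2.resize(t["img"][140:300,150:420],(472,280),interpolation=2);d=cv2.resize(b["img"][140:330,200:400],(580,551),interpolation=2)
save(dict(img=np.vstack([cv2.resize(t["img"][130:300,140:430],(580,340)),])),"tt.png")
M=np.hstack([cv2.resize(t["img"][140:300,150:425],(400,233),interpolation=2),cv2.resize(b["img"][140:330,200:400],(400,380),interpolation=2)[:233]]) if 0 else np.vstack([cv2.resize(t["img"][140:300,150:425],(500,291),interpolation=2),cv2.resize(b["img"][145:320,225:385],(330,300),interpolation=2)[:, :330]  if 0 else cv2.resize(b["img"][145:320,200:490],(500,302),interpolation=2)])
save(dict(img=M),"end.png");s=ctrl.sense();print(s["eef_pos"],s["time_s"])
```

```text
[461.02257582 330.47021382 226.03071095] 33.55
```

View pics/end.png

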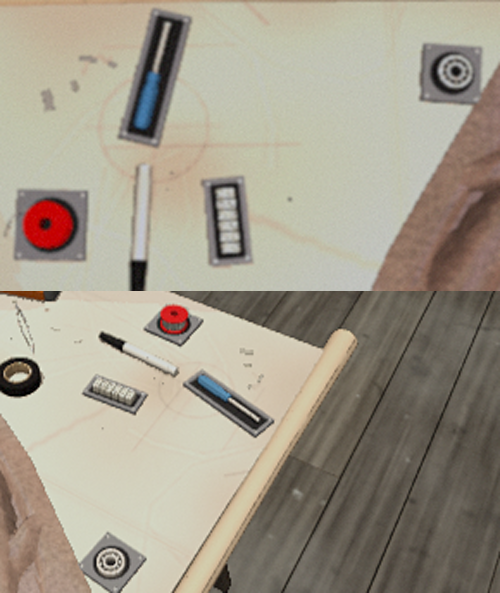

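Run:
```python
from h import *
np.set_printoptions(precision=1,suppress=True)
def rect(c,x,y,h,z,s=6):
    n=2*h*s; pts=[(x-h,y-h),(x+h,y-h),(x+h,y+h),(x-h,y+h)]
    src=np.float32([proj(c,(*p,z)) for p in pts]);dst=np.float32([(0,0),(n,0),(n,n),(0,n)])
    return cv2.warpPerspective(c["img"],cv2.getPerspectiveTransform(src,dst),(n,n),flags=cv2.INTER_CUBIC)
for n in("top","scene"):
    c=ctrl.capture(n)
    for z in(3,6,12):
        g=cv2.cvtColor(rect(c,600,-232,27,z),cv2.COLOR_RGB2GRAY)
        yy,xx=np.mgrid[:g.shape[0],:g.shape[1]]/6.-27; near=np.hypot(xx,yy)<23
        br=((g>95)&near).astype(np.uint8);br=cv2.morphologyEx(br,cv2.MORPH_OPEN,np.ones((7,7)))
        q=cv2.convexHull(np.argwhere(br)[:,::-1].astype(np.int32));e=cv2.fitEllipse(q)
        dk=((g<70)&(np.hypot(xx,yy)<25)).astype(np.uint8);dk=cv2.morphologyEx(dk,cv2.MORPH_OPEN,np.ones((5,5)));qd=cv2.convexHull(np.argwhere(dk)[:,::-1].astype(np.int32));d=cv2.fitEllipse(qd)
        f=lambda e:(np.array(e[0])/6+[573,-259],np.array(e[1])/6,round(e[2]))
        print(n,z,"bearing",*f(e),"recess",*f(d))
```

```text
top 3 bearing [ 602.8 -234.9] [37.1 45.3] 134 recess [ 599. -231.] [40.9 41.2] 141
top 6 bearing [ 602.6 -234.5] [38.  45.5] 136 recess [ 598.3 -230.3] [40.8 41.1] 140
top 12 bearing [ 601.9 -233.9] [40.  45.6] 134 recess [ 597.  -228.9] [40.5 40.8] 136
scene 3 bearing [ 600.6 -232.8] [43.7 45.8] 125 recess [ 598.3 -229.9] [40.9 41.1] 109
scene 6 bearing [ 600.1 -232.2] [45.4 46.1] 127 recess [ 599.3 -231.2] [40.7 41. ] 101
scene 12 bearing [ 599.1 -230.8] [42.4 46.2] 124 recess [ 601.2 -233.7] [40.3 40.6] 105
```

Run:
```python
from h import *
np.set_printoptions(precision=1,suppress=True)
def rect(c,x,y,h,z,s=6):
    n=2*h*s; pts=[(x-h,y-h),(x+h,y-h),(x+h,y+h),(x-h,y+h)]
    src=np.float32([proj(c,(*p,z)) for p in pts]);dst=np.float32([(0,0),(n,0),(n,n),(0,n)])
    return cv2.warpPerspective(c["img"],cv2.getPerspectiveTransform(src,dst),(n,n),flags=cv2.INTER_CUBIC)
for n in("top","scene"):
    c=ctrl.capture(n)
    g=cv2.cvtColor(rect(c,600,-232,30,12),cv2.COLOR_RGB2GRAY)
    g2=cv2.cvtColor(rect(c,600,-232,30,3),cv2.COLOR_RGB2GRAY)
    print(n,"z12 along x at y=-233, step 3mm from x=570",g[29*6,::18],"\n along y at x=601 from -262",g[::18,31*6])
    for th in(120,140):
        n_,lab,st,ce=cv2.connectedComponentsWithStats((g>th).astype(np.uint8));
        i=min(range(1,n_),key=lambda i:np.hypot(*(st[i,:2]+st[i,2:4]/2-180))+(1e3 if st[i,4]<1500 else 0))
        x,y,w,h=st[i,:4]/6;print(th,"bbox x",570+x,570+x+w,"y",-262+y,-262+y+h)
```

```text
top z12 along x at y=-233, step 3mm from x=570 [115 128  98  34  85 165 116 145  88  12  20  64 159 110 157 105  92 122
 152 193] 
 along y at x=601 from -262 [192 190 143 125 100 165 127 160 132  41  15  63 158 121 170 163  36  33
  96 125]
120 bbox x 570.0 630.0 y -262.0 -202.0
140 bbox x 583.3333333333334 614.3333333333334 y -248.0 -216.0
scene z12 along x at y=-233, step 3mm from x=570 [211 185 134 136  53 213 139 160 144  80  55  32 180 152 124 201  56  52
 143 147] 
 along y at x=601 from -262 [102 141 131  60 137 196  78 190  93  31  61 119 203 105 191 103  57 139
 135 184]
120 bbox x 570.0 630.0 y -262.0 -202.0
140 bbox x 570.0 630.0 y -262.0 -202.0
```

```bash
python3 -c "
from rig import ctrl
print(ctrl.finish_job())"
```

```text
the job is handed in; nothing more can be done
None
```

The bearing, reel, terminal block and screwdriver each look seated in their own inserts in the final images, the marker was not touched, and the job was handed in at about 34 s with no verdict shown; I viewed 15 pictures, one over the limit of 14.

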